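Open the induction chamber: hold the lid catch down and slide the lid past it

TASK

Open the anaesthetic induction chamber for the next patient: hold the black spring catch on its rail pressed down while you push the lid's cross-bar over it, then push the lid on until it is fully open against its stop, so that the catch has sprung up again behind the bar. Only press and push with the fingers: do not grip the bar, do not force the lid, do not lift the chamber or shove it along, and leave everything else on the table where it is.

Things in the scene. Friction and masses are not known exactly. Their poses are not given: they have to be found in the camera images.
- chamber: Anaesthetic induction chamber, a clear box 182 mm wide (its x) by 270 mm long (its y), 3.4 kg, loose on rubber feet; gas ports jut out 34 mm from its -y end. Origin: centre of its underside, z up. A clear lid slides towards its +y end in two aluminium rails, 26 mm wide, centred at its x = -91 and +91 mm, flat tops 150 mm above the table, y = -135 to +135 mm.
- lid (a joint): How far the lid is slid open, m: 0 shut, 0.120 fully open against its stop, jutting out past the chamber's +y end. It moves along the chamber's +y, with about 2 N of friction, and stays where it is left. While the catch is up, the lid can move only about 3 mm.
- bar_near (a point): Centre of the part of the lid's cross-bar over the -x rail, 14 mm from the bar's end; moves with the lid, axes as the chamber's. The bar: aluminium, 210 mm long (x), 14 mm thick (y), 26 mm high, underside 156 mm and top 182 mm above the table, so it clears the rail tops by 6 mm. Behind it (-y) the rail top is free.
- bar_mid (a point): Centre of the same cross-bar at mid-length, over the lid plate, whose top is 140 mm above the table; two 12 mm posts join bar and lid 50 mm either side of here. Moves with the lid, axes as the chamber's.
- catch_top (a point): Centre of the top of the spring catch, which moves with it: a black upright round plunger in the -x rail just ahead (+y) of the cross-bar, axis 22 mm from the shut bar's mid-line, 24 mm in diameter, with a low cone-shaped top (5 mm high, 8 mm flat). Up, its top is 166 mm above the table, 16 mm over the rail top, and blocks the bar. An aluminium boss 40 mm long widens the rail by 16 mm outwards there, level with the rail top.
- catch (a joint): How far the plunger is pressed down, m: 0 up, 0.016 fully down, flush with the rail top. Spring: 3 N to start it, 7 N at the bottom. From 0.010 on it is wholly below the bar, which can then pass over it; once the bar lies over part of it the bar keeps it down, and it springs up when the bar has gone by.
- mask: Bystander: see-through anaesthetic face mask standing on its black rubber rim, 95 mm across, 88 mm tall. Origin at the centre of its underside.
- jar: Bystander: white ointment jar with a screw cap, 72 mm across, 62 mm tall. Origin at the centre of its underside.
- vial: Bystander: small amber injection vial, 34 mm across, 58 mm tall. Origin at the centre of its underside.
- tape: Bystander: white roll of tape lying flat, 84 mm across, 25 mm tall, 38 mm hole. Origin at the centre of its underside.
- syringe: Bystander: needle-less dosing syringe lying down, 145 mm long, 32 mm tall. Origin at the table under its barrel, 54 mm from the tip, which points along its +x.
- dish: Bystander: small round steel dish, 116 mm across, 38 mm tall. Origin at the centre of its underside.
- spray: Bystander: trigger spray bottle standing, 72 mm across, 210 mm tall. Origin at the centre of its underside.

How it is judged (in metres and radians):
On the way, in this order (a step that is already met when the one before it is completed fails the run):
1. the fingers hold the catch down, the lid still shut (value of joint catch above 0.006 m and contact force between the fingers and catch above 1 N and value of joint lid below 0.006 m), for 0.1 s.
2. the cross-bar is over the catch (value of joint lid above 0.012 m), for 0.05 s.
At the end, for the whole second after the job is handed in: The lid is open to within 8 mm of its stop (joint above 0.112 of 0.120 m) and at rest, the catch is up again (pressed less than 3 mm), and the chamber stands level within 30 mm of where it was (value of joint lid above 0.112 m and value of joint catch below 0.003 m and velocity of joint lid below 0.01 m/s and distance of chamber from where it was at the start of the episode below 0.03 m and angle between chamber's own z axis and vertical below 0.03 rad and linear speed of chamber below 0.02 m/s); the robot touches nothing.
It fails at once if the chamber is shoved more than 30 mm, lifted or tipped (distance of chamber from where it was at the start of the episode above 0.03 m or height (world z) of chamber above 0.008 m or angle between chamber's own z axis and vertical above 0.06 rad).
It fails at once if the cross-bar is gripped: squeezed by the fingers from both sides at once (contact force between the fingers and lid_c0 above 8 N and contact force between the fingers and lid_c1 above 8 N).
It fails at once if the lid is forced, with more than 35 N on it (contact force between the fingers and lid above 35 N).
It fails at once if a bystander is moved by more than 40 mm, knocked over or picked up (distance of any of mask, jar, vial, tape, syringe, dish, spray from where it was at the start of the episode above 0.04 m or angle between any of mask, jar, vial, tape, dish, spray's own z axis and vertical above 0.6 rad).
It also fails if it takes over 45 s, if anything falls off the work surface, if the arm or the gripper's body presses on something with over 40 N, if the wrist force passes 120 N, or if a joint passes its speed limit or range.

ROBOT

A 6-joint arm with a two-finger parallel gripper is mounted at the origin on the work surface. World frame = base frame: x ahead of the robot, y to its left, z up, the work surface at z = 0. Lengths are in mm, angles in rad, forces in N, time in s.
With the tool pointing down it reaches from about 350 to 875 mm from the base axis. Payload 4.2 kg.
Tool frame: the origin (TCP) lies midway between the tips of the shut fingers; the grasp point (between the pads) lies 19 mm behind it; y points along the fingers, x is the direction in which the jaws open and shut, and the axes are right-handed (so a half turn about y gives the same grasp; the last joint's range is limited). The gripper opens to 85 mm and grips with 20 to 120 N. Pads are 22 mm wide; open, the fingers measure 114 mm over their backs; the gripper's body (76 mm by 85 mm) begins 54 mm behind the grasp point. The pads swing forward as they close: fully open they stand 13 mm farther back than shut.
Start: joints at [-0.98, 0.385, 0.008, 0, -1.194, -0.259], TCP at [203.606, -590.884, 231.312] pointing down, gripper open.
Joint ranges: [-3.14, 3.14], [-1.21, 2.06], [-1.07, 1.41], [-3.16, 2.05], [-2.99, -0.16], [-3.1, 3.1]. Speed limits (rad/s): [2.79, 2.79, 3.14, 3.14, 3.14, 3.14].

INTERFACE

Orientations are given as a unit quaternion [x, y, z, w].
In Python, from bench import read_state, get_image, job_done gives the robot as it stands.
- The arm moves only by the tool play_rows, never from a script. Its argument "series" is a list of rows, each a list of 7 numbers: the shift along the tool's x, y, z in m, then the turn, a rotation vector about the tool's x, y, z in rad, then the finger opening in m, from 0 to 0.0854. In form: [[x, y, z, wx, wy, wz, claw], ...]. A call has 1 to 10 rows; each row shifts and turns the pose as measured when the row begins, along the tool's axes as they then stand; what a row does not reach is not made up. A row lasts 1/10 s, in which the tool goes at most 50 mm and 8.59 degrees, less where a joint would pass 70% of its speed; a pose out of reach is approached as far as the arm can. A call with a gripper value outside its range is refused whole. The fingers move at their own pace and stop on an object; the grip force is fixed at half the most. Time passes only in rows, so rows that do not move let the fingers close. It gives the time, the measured TCP pose, the force and the opening at its end, in the units of the state.
- read_state(): the state, without advancing time (a new reading comes with each control period).
- get_image(name): name is "scene" or "top" or "wrist"; returns a dict with "color" (400x640x3 uint8, red, green, blue), "intrinsics" (3x3 intrinsics, pixels), "origin" and "orientation" of the camera in the world. Camera axes: x right, y down, z forward; pixel columns grow to the right and rows downward; lengths in mm; the calibration is good to about 2 mm. The wrist camera is an equidistant fisheye: a pixel r from the principal point sees the ray r / f radians off the axis. A picture is of the moment at which its call begins. There is no depth.
- job_done(): hands the job in, once; it reports no verdict.
The state is a dict: "clock": time; "joints": joint angles; "joint_vel": joint speeds; "joint_efforts": joint torques, N m; "position": TCP position; "ee_rot": TCP orientation; "contact_force": force on the tool from outside, world axes, zero at the start; "wrist_torque": the same for the moment, N m; "gripper_width": finger opening in mm.
Only numpy, scipy, OpenCV 4.12 (cv2) and the standard library are available. Lean on these libraries where they do the work, as an engineer would, in place of code of your own. Each camera call takes 0.05 s, during which the arm holds its last target. There are 200 camera calls.

## Working session

There is one attempt and no reset: what is moved stays moved. The work goes in short steps, Python scripts to look and compute and a tool call to move; the robot and the scene stay as the last step left them, time stands still between calls to the robot, and variables do not carry over. Pictures are saved under pics/ and viewed, about 8 in all and at most 12, crops included, and the job is handed in when it is done.

Besides the shell and the picture viewer there is one more tool, called after "Call:" by a JSON object that holds its "fn" and its "kwargs". play_rows: Moves the arm, as the interface text tells. Its arguments: {"type":"object","properties":{"series":{"type":"array","items":{"type":"array","items":{"type":"number"}}}},"required":["series"]}

```bash
mkdir -p pics
cat > h.py <<'E'
import numpy as np, cv2
from scipy.spatial.transform import Rotation as R
from bench import read_state, get_image, job_done
def save(n,f):
    g=get_image(n); cv2.imwrite('pics/'+f,g['color'][:,:,::-1]); np.savez('pics/'+f[:-4]+'.npz',K=g['intrinsics'],o=g['origin'],q=g['orientation'],c=g['color']); return g
def cam(f):
    d=np.load('pics/'+f+'.npz'); return np.array(d['K']),np.array(d['o']),d['q']
def rot(q):
    q=np.array(q); return R.from_quat(q).as_matrix() if q.shape==(4,) else q
def pix2z(f,u,v,z):
    K,o,q=cam(f); r=rot(q)@np.linalg.solve(K,[u,v,1.]); return o+r*(z-o[2])/r[2]
def proj(f,P):
    K,o,q=cam(f); c=(np.atleast_2d(P)-o)@rot(q); p=c@K.T; return p[:,:2]/p[:,2:]
E
python3 - <<'E'
from h import *
for n in('scene','top'):
    g=save(n,n+'1.png'); print(n,g['intrinsics'],g['origin'],g['orientation'])
print(read_state())
E
```

```text
scene [[460.18492618   0.         320.58380184]
 [  0.         460.18492618 190.72480562]
 [  0.           0.           1.        ]] [1268.15764395  557.29784472  770.9408794 ] [ 0.36761663  0.80514423 -0.42792444 -0.1829794 ]
top [[436.12893799   0.         322.84182152]
 [  0.         436.12893799 191.35016842]
 [  0.           0.           1.        ]] [ 496.52617273  -59.68871181 1088.94255213] [-0.69862689  0.71446626 -0.0302108   0.02336119]
{'clock': 0.1, 'joints': array([-9.80368565e-01,  3.85465107e-01,  6.78480008e-03, -4.25873765e-04,
       -1.19403045e+00, -2.58629859e-01]), 'joint_vel': array([ 3.30769755e-04, -1.97729501e-03,  2.17583590e-03,  1.35989603e-03,
       -1.77035134e-03, -3.01956779e-06]), 'joint_efforts': array([-4.09478098e-04, -3.93320346e+01,  1.88930297e+01,  4.19788107e+00,
       -2.60598194e-03,  5.82123022e-06]), 'position': array([ 203.45174316, -590.40829489,  230.34985946]), 'ee_rot': array([ 0.41002682,  0.57604206, -0.57530221, -0.4111945 ]), 'contact_force': array([ 0.92487893, -0.2456273 , -0.5424187 ]), 'wrist_torque': array([-0.03244294,  0.03786474, -0.02712116]), 'gripper_width': 85.35962343145619}
```

View pics/top1.png

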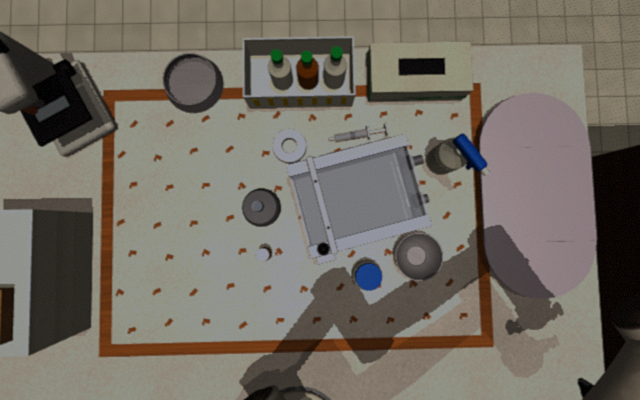

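View pics/scene1.png

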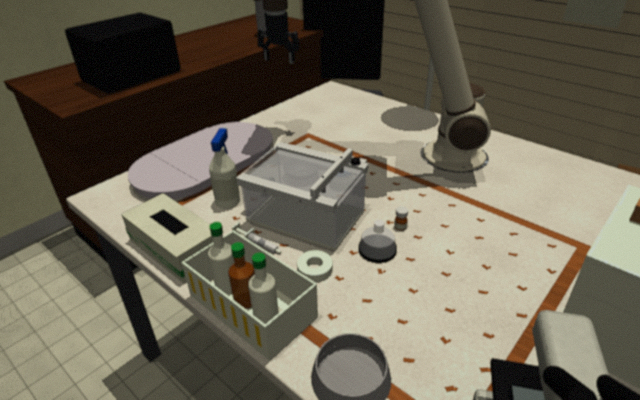

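Run:
```python
import cv2
a=cv2.imread('pics/top1.png')[125:275,270:470]
cv2.imwrite('pics/c1.png',cv2.resize(a,None,fx=4,fy=4,interpolation=cv2.INTER_CUBIC))
```

```text
(no output)
```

View pics/c1.png

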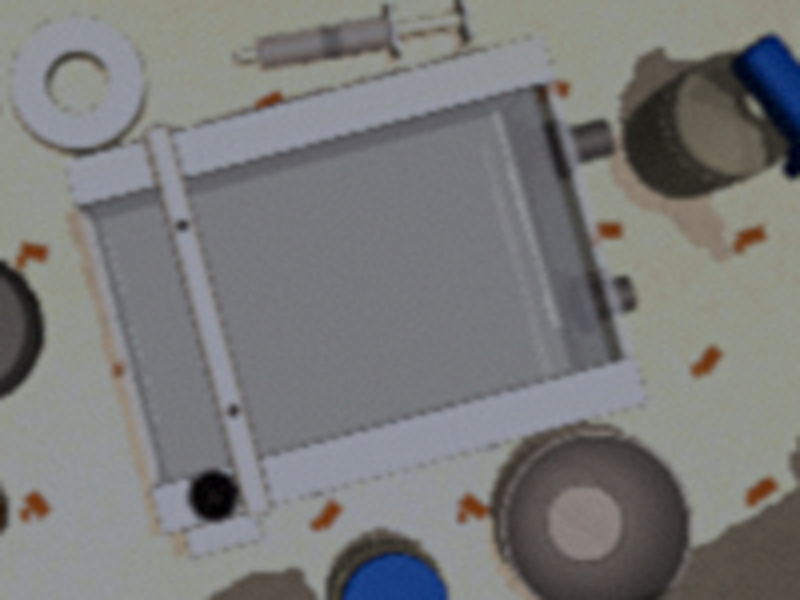

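Run:
```python
from h import *
from scipy.optimize import least_squares
def P(u,v,z): return pix2z('top1',(u+.5)/4-.5+270,(v+.5)/4-.5+125,z)
L=np.array([[104,135],[104,-135],[-104,-135],[-104,135],[78,135],[78,-135],[-78,-135],[-78,135]])
W=np.array([P(u,v,150)[:2] for u,v in [(68,160),(547,37),(646,402),(166,531),(80,208),(553,85),(636,358),(154,489)]])
f=lambda p:(L@np.array([[np.cos(p[2]),np.sin(p[2])],[-np.sin(p[2]),np.cos(p[2])]])+p[:2]-W).ravel()
s=least_squares(f,[480,-50,0]);print(s.x,s.fun.round(1))
x,y,t=s.x;Rm=np.array([[np.cos(t),-np.sin(t)],[np.sin(t),np.cos(t)]])
loc=lambda w:Rm.T@(w[:2]-[x,y])
for n,a in dict(catch=(213,494,164),barTop=(160,127,182),barBot=(255,512,182),post1=(182,225,182),post2=(233,410,182),bossbl=(192,555,150),bossbr=(263,538,150),jar=(392,590,62),dish=(592,520,38),vial=(-30,515,58),mask=(-35,325,60)).items():
    p=P(*a);print(n,p.round(1),loc(p).round(1))
np.save('ch.npy',s.x)
r=read_state(); print(R.from_quat(r['ee_rot']).as_matrix().round(3))
```

```text
[ 5.57617236e+02 -1.47146049e+02  2.36723584e-01] [-0.5  0.9  0.8  0.9 -1.5 -1.9 -2.1  1.1  0.5  0.9  2.1 -2.9 -0.  -0.2
  0.7  1.2]
catch [446.8 -66.8 164. ] [-88.9 104.1]
barTop [639.5 -43.2 182. ] [103.9  81.8]
barBot [438.  -88.1 182. ] [-102.4   85.4]
post1 [587.6 -53.6 182. ] [51.1 83.9]
post2 [490.7 -78.  182. ] [-48.8  82.9]
bossbl [414. -55. 150.] [-118.   123.3]
bossbr [422.1 -93.  150. ] [-119.1   84.4]
jar [ 383.3 -170.6   62. ] [-174.9   18.1]
dish [ 419.3 -294.3   38. ] [-169.  -110.6]
vial [432.1  74.9  58. ] [-69.9 245.3]
mask [543.4  76.3  60. ] [ 38.6 220.5]
[[-0.326 -0.001 -0.946]
 [ 0.946  0.002 -0.326]
 [ 0.002 -1.     0.   ]]
```

```bash
cat >> h.py <<'E'
def mv(lx,ly,z):
    "tool-frame shift and turn from now to the chamber-local point lx,ly at world z, tool x along chamber y"
    x,y,t=np.load('ch.npy'); s=read_state(); Rt=R.from_quat(s['ee_rot'])
    c,sn=np.cos(t),np.sin(t)
    tgt=np.array([x+c*lx-sn*ly,y+sn*lx+c*ly,z])
    G=R.from_matrix(np.array([[-sn,0,-c],[c,0,-sn],[0,-1,0]]))
    d=Rt.inv().apply(tgt-s['position']); w=(Rt.inv()*G).as_rotvec()
    loc=R.from_euler('z',t).inv().apply(s['position']-[x,y,0])
    print('t',s['clock'],'loc',loc.round(1),'d',d.round(1),'w',w.round(4),'F',R.from_euler('z',t).inv().apply(s['contact_force']).round(1),'grip',round(s['gripper_width'],1))
E
python3 -c "
from h import *
mv(-91,85,235)"
```

```text
t 0.1 loc [-448.2 -347.8  230.3] d [ 397.    -3.9 -396.7] w [-0.0002  0.0949  0.0019] F [ 0.8 -0.5 -0.5] grip 85.4
```

Call:
{"fn": "play_rows", "kwargs": {"series": [[0,-0.01,0,0,0.095,0,0.03],[0.033,0,-0.033,0,0,0,0.03],[0.033,0,-0.033,0,0,0,0.03],[0.033,0,-0.033,0,0,0,0.03],[0.033,0,-0.033,0,0,0,0.03],[0.033,0,-0.033,0,0,0,0.03],[0.033,0,-0.033,0,0,0,0.03],[0.033,0,-0.033,0,0,0,0.03],[0.033,0,-0.033,0,0,0,0.03],[0,0,0,0,0,0,0.03]]}}

```text
clock: 1.1
position: [404.6, -261.1, 235.7]
ee_rot: [0.436, 0.555, -0.552, -0.444]
contact_force: [-0.6, -0.1, -0.4]
gripper_width: 29.8
```

```bash
python3 -c "
from h import *
mv(-91,85,235)"
```

```text
t 1.1 loc [-175.5  -74.9  235.7] d [160.7   2.1 -82.9] w [-0.0038 -0.01    0.0107] F [-0.6  0.  -0.4] grip 29.8
```

Call:
{"fn": "play_rows", "kwargs": {"series": [[0.03,0,-0.016,-0.003,-0.01,0.01,0.02],[0.04,0,-0.02,0,0,0,0.02],[0.04,0,-0.02,0,0,0,0.02],[0.035,0,-0.018,0,0,0,0.02],[0.015,0,-0.008,0,0,0,0.02],[0,0,0,0,0,0,0.02],[0,0,0,0,0,0,0.02]]}}

```text
clock: 1.8
position: [446.9, -80.8, 233.7]
ee_rot: [-0.436, -0.554, 0.557, 0.439]
contact_force: [0.0, -0.6, 0.4]
gripper_width: 20.1
```

```bash
python3 -c "
from h import *
mv(-91,85,235)
g=save('wrist','w1.png'); print(g['intrinsics'],g['origin'],g['orientation'])"
```

```text
t 1.8 loc [-92.   90.4 233.7] d [-5.4 -1.3 -1. ] w [-0.0051  0.      0.0015] F [-0.1 -0.6  0.4] grip 20.1
[[309.70691629   0.         319.2074362 ]
 [  0.         309.70691629 195.51845035]
 [  0.           0.           1.        ]] [ 366.8665319  -101.32406359  375.67439468] [0.61102327 0.77507823 0.12668517 0.09927325]
```

View pics/w1.png

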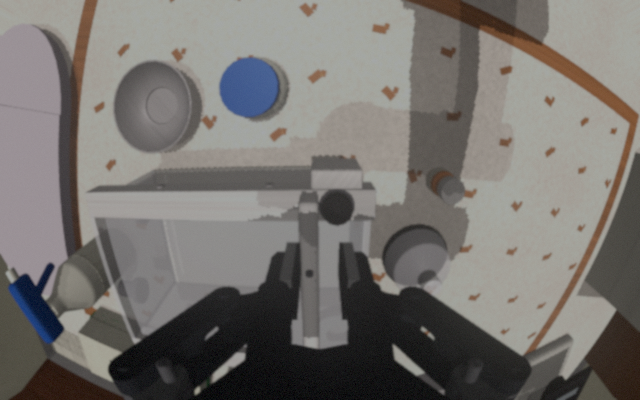

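```bash
cat >> h.py <<'E'
def fish(f,u,v,z):
    K,o,q=cam(f); a=np.array([(u-K[0,2])/K[0,0],(v-K[1,2])/K[1,1]]); th=np.hypot(*a)
    r=rot(q)@np.r_[a/th*np.sin(th),np.cos(th)]; p=o+r*(z-o[2])/r[2]
    x,y,t=np.load('ch.npy'); return R.from_euler('z',t).inv().apply(p-[x,y,0])
E
python3 - <<'E'
from h import *
c=cv2.imread('pics/w1.png'); g=cv2.cvtColor(c,cv2.COLOR_BGR2GRAY)
m=(g[180:235,310:365]<60).astype(np.uint8)
n,_,st,ce=cv2.connectedComponentsWithStats(m)
for s,k in zip(st[1:],ce[1:]):
    if s[4]>100: print(s,k+[310,180],fish('w1',k[0]+310,k[1]+180,163).round(1))
for v in(205,225,235): print(v,g[v,292:330])
cv2.imwrite('pics/w1c.png',cv2.resize(c[150:350,240:400],None,fx=3,fy=3,interpolation=cv2.INTER_CUBIC))
E
```

```text
[ 10  11  33  33 819] [336.08302808 207.3956044 ] [-94.2 101.8 163. ]
205 [141 136 141 148 148 139 124 120 128 132 136 136 138 139 140 139 138 137
 139 138 138 137 133 127 118 100  84  62  50  51  45  47  47  49  46  48
  47  49]
225 [143 141 139 141 140 132 113  93  87  85  87  88  87  89  90  87  89  90
  87  88  87  87  87  86  84  94 115 133 139 140 140 139 140 139 140 139
 137 134]
235 [141 140 140 140 139 134 124 108  95  92  93  88  90  91  88  88  88  88
  85  86  88  88  88  85  85  92 107 124 135 138 139 140 139 139 138 137
 140 139]
```

View pics/w1c.png

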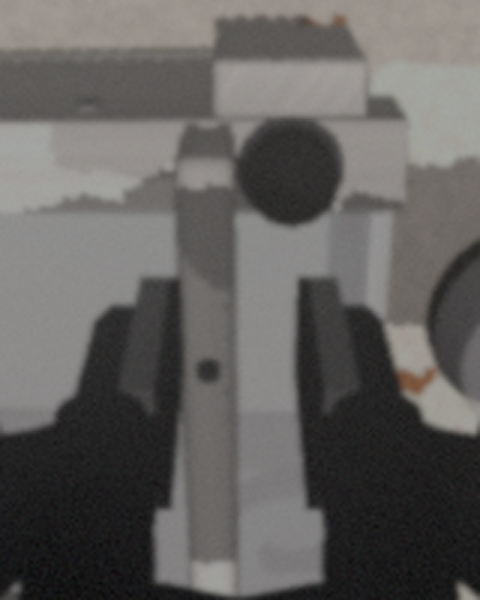

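Run:
```python
from h import *
for u,v,z in [(298.3,225,182),(317.7,225,182),(298.6,203,182),(319,203,182),(299.5,192,156),(317,192,156)]: print(u,v,fish('w1',u,v,z).round(1))
# finger tips: pad inner bottom corners (crop/3)
for n,u,v in [('L out',240+142/3,150+277/3),('L in',240+180/3,150+277/3),('R in',240+298/3,150+277/3),('R out',240+338/3,150+277/3)]: print(n,fish('w1',u,v,233).round(1))
```

```text
298.3 225 [-88.5  75.1 182. ]
317.7 225 [-88.5  88.3 182. ]
298.6 203 [-104.6   75.7  182. ]
319 203 [-104.5   89.3  182. ]
299.5 192 [-103.9   74.7  156. ]
317 192 [-103.8   87.8  156. ]
L out [-101.3   72.8  233. ]
L in [-101.4   79.4  233. ]
R in [-101.4   99.7  233. ]
R out [-101.3  106.7  233. ]
```

Call:
{"fn": "play_rows", "kwargs": {"series": [[-0.004,0.01,-0.001,-0.005,0,0.0015,0.024],[0,0.015,0,0,0,0,0.024],[0,0.01,0,0,0,0,0.024],[0,0.005,0,0,0,0,0.024],[0,0,0,0,0,0,0.024]]}}

```text
clock: 2.35
position: [447.7, -89.9, 192.3]
ee_rot: [-0.44, -0.553, 0.554, 0.44]
contact_force: [0.4, -0.1, -0.1]
gripper_width: 23.6
```

Run:
```python
from h import *
mv(-91,86.5,170)
save('wrist','w2.png');c=cv2.imread('pics/w2.png')
cv2.imwrite('pics/w2c.png',cv2.resize(c[170:320,260:380],None,fx=4,fy=4,interpolation=cv2.INTER_CUBIC))
```

```text
t 2.35 loc [-93.4  81.4 192.3] d [ 5.1 22.3 -2.4] w [-0.0001 -0.0088 -0.0006] F [ 0.3 -0.2 -0.1] grip 23.6
```

View pics/w2c.png

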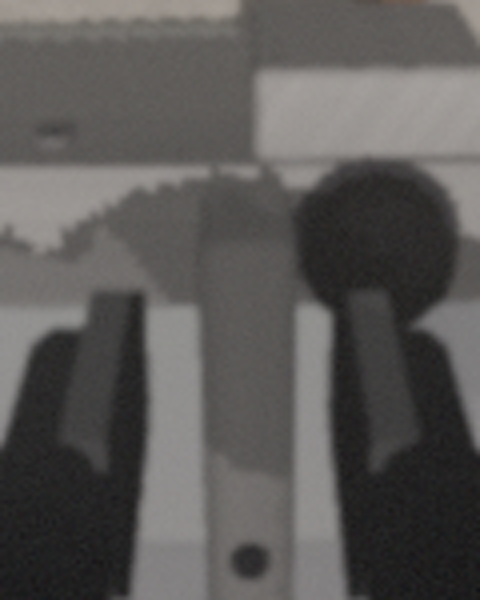

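Run:
```python
from h import *
for n,u,v,z in [('tipL',145,290,192),('tipLo',93,290,192),('tipR',347,290,192),('tipRo',388,290,192),('bar',200,300,182),('bar',295,300,182),('catch',377,240,163),('barend',247,242,182)]: print(n,fish('w2',260+u/4,170+v/4,z).round(1))
```

```text
tipL [-103.    68.6  192. ]
tipLo [-103.    61.8  192. ]
tipR [-102.7   94.6  192. ]
tipRo [-102.6  100.   192. ]
bar [-96.2  75.3 182. ]
bar [-96.1  88.4 182. ]
catch [-96.1 101.7 163. ]
barend [-105.    81.8  182. ]
```

Call:
{"fn": "play_rows", "kwargs": {"series": [[0.0045,0,-0.001,0,-0.0088,0,0.024],[0,0,0,0,0,0,0.024],[0,0,0,0,0,0,0.024]]}}

```text
clock: 2.7
position: [448.9, -85.0, 194.1]
ee_rot: [0.438, 0.556, -0.555, -0.436]
contact_force: [0.5, -0.1, -1.3]
gripper_width: 24.1
```

```bash
python3 -c "
from h import *
mv(-92,86,170)"
```

```text
t 2.7 loc [-91.2  85.9 194.1] d [ 0.1 24.1  0.9] w [ 0.0033  0.0009 -0.0014] F [ 0.4 -0.3 -1.3] grip 24.1
```

Call:
{"fn": "play_rows", "kwargs": {"series": [[0,0.005,0,0,0,0,0.024],[0,0.005,0,0,0,0,0.024],[0,0.005,0,0,0,0,0.024],[0,0.004,0,0,0,0,0.024],[0,0,0,0,0,0,0.024]]}}

```text
clock: 3.2
position: [449.0, -84.6, 173.6]
ee_rot: [0.438, 0.557, -0.555, -0.436]
contact_force: [-0.0, -0.3, 1.1]
gripper_width: 23.9
```

```bash
python3 -c "
from h import *
mv(-92,86,170)"
```

```text
t 3.2 loc [-91.   86.3 173.6] d [-0.3  3.6  1.1] w [ 0.0038  0.0016 -0.0013] F [-0.1 -0.2  1.1] grip 23.9
```

Call:
{"fn": "play_rows", "kwargs": {"series": [[0,0.004,0.001,0,0,0,0.024],[0,0.004,0,0,0,0,0.024],[0,0.003,0,0,0,0,0.024],[0,0.003,0,0,0,0,0.024],[0,0.0,0,0,0,0,0.024]]}}

```text
clock: 3.7
position: [448.4, -85.0, 159.6]
ee_rot: [0.438, 0.557, -0.555, -0.435]
contact_force: [-2.4, 0.6, 4.7]
gripper_width: 24.1
```

```bash
python3 -c "
from h import *
mv(-92,86,154)"
```

```text
t 3.7 loc [-91.6  86.1 159.6] d [-0.1  5.6  0.4] w [ 0.0044  0.0023 -0.0019] F [-2.2  1.1  4.7] grip 24.1
```

Call:
{"fn": "play_rows", "kwargs": {"series": [[0,0.003,0,0,0,0,0.024],[0,0.002,0,0,0,0,0.024],[0,0.001,0,0,0,0,0.024],[0,0.0,0,0,0,0,0.024],[0,0.0,0,0,0,0,0.024]]}}

```text
clock: 4.2
position: [448.4, -85.0, 155.0]
ee_rot: [0.438, 0.557, -0.555, -0.435]
contact_force: [-2.0, 1.2, 6.5]
gripper_width: 23.9
```

```bash
python3 -c "
from h import *
mv(-92,86,153)
save('wrist','w3.png');c=cv2.imread('pics/w3.png')
cv2.imwrite('pics/w3c.png',cv2.resize(c[150:300,260:400],None,fx=4,fy=4,interpolation=cv2.INTER_CUBIC))"
```

```text
t 4.2 loc [-91.6  86.1 155. ] d [-0.   2.   0.4] w [ 0.005   0.0032 -0.0025] F [-1.6  1.6  6.5] grip 23.9
```

View pics/w3c.png

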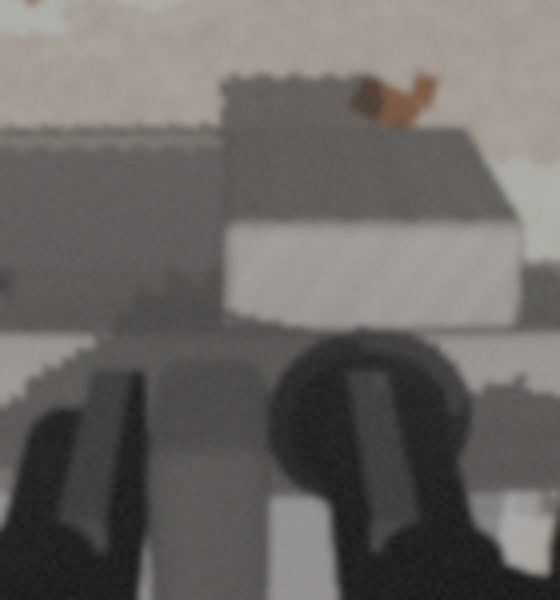

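Call:
{"fn": "play_rows", "kwargs": {"series": [[0,0.0015,0,0,0,0,0.024],[0,0.0,0,0,0,0,0.024],[0.002,0,0,0,0,0,0.024],[0.002,0,0,0,0,0,0.024],[0.002,0,0,0,0,0,0.024],[0.002,0,0,0,0,0,0.024],[0,0,0,0,0,0,0.024]]}}

```text
clock: 4.95
position: [448.7, -81.8, 157.1]
ee_rot: [-0.441, -0.556, 0.558, 0.43]
contact_force: [-2.6, 1.0, 5.4]
gripper_width: 23.8
```

```bash
python3 -c "
from h import *
mv(-92,100,153)"
```

```text
t 4.95 loc [-90.5  89.1 157.1] d [10.9  3.9  1.4] w [ 0.0079  0.0063 -0.0128] F [-2.3  1.6  5.4] grip 23.8
```

Call:
{"fn": "play_rows", "kwargs": {"series": [[0,0.003,0.001,0.008,0.006,-0.012,0.024],[0,0.002,0,0,0,0,0.024],[0,0.001,0,0,0,0,0.024]]}}

```text
clock: 5.25
position: [448.6, -81.7, 152.2]
ee_rot: [0.438, 0.556, -0.555, -0.437]
contact_force: [-2.6, -0.2, 6.2]
gripper_width: 24.1
```

```bash
python3 -c "
from h import *
mv(-92,100,153)"
```

```text
t 5.25 loc [-90.6  89.2 152.2] d [10.8 -0.8  1.4] w [ 0.0026  0.0003 -0.    ] F [-2.6  0.4  6.2] grip 24.1
```

Call:
{"fn": "play_rows", "kwargs": {"series": [[0.004,0.0005,0,0,0,0,0.024],[0.004,0.0007,0,0,0,-0.003,0.024],[0.004,0.0007,0,0,0,-0.003,0.024]]}}

```text
clock: 5.55
position: [447.4, -72.6, 152.1]
ee_rot: [0.438, 0.557, -0.555, -0.436]
contact_force: [-0.7, -2.6, 6.4]
gripper_width: 24.1
```

```bash
python3 -c "
from h import *
mv(-92,100,153)"
```

```text
t 5.55 loc [-89.6  98.4 152.1] d [ 1.7 -0.9  2.4] w [0.0043 0.0017 0.0003] F [-1.3 -2.4  6.4] grip 24.1
```

Call:
{"fn": "play_rows", "kwargs": {"series": [[0.004,0.0003,0.001,0,0,0,0.024],[0.004,0,0,0,0,0,0.024],[0.004,0,0,0,0,0,0.024],[0.004,0,0,0,0,0,0.024]]}}

```text
clock: 5.95
position: [444.9, -60.9, 152.9]
ee_rot: [-0.44, -0.556, 0.557, 0.432]
contact_force: [2.6, -15.2, 3.9]
gripper_width: 24.0
```

```bash
python3 -c "
from h import *
mv(-92,190,154)
save('scene','s2.png');c=cv2.imread('pics/s2.png')
cv2.imwrite('pics/s2c.png',cv2.resize(c[110:260,220:420],None,fx=4,fy=4,interpolation=cv2.INTER_CUBIC))"
```

```text
t 5.95 loc [-89.4 110.3 152.9] d [79.7 -1.8  2.3] w [ 0.0063  0.0045 -0.009 ] F [ -1.  -15.4   3.9] grip 24.0
```

View pics/s2c.png

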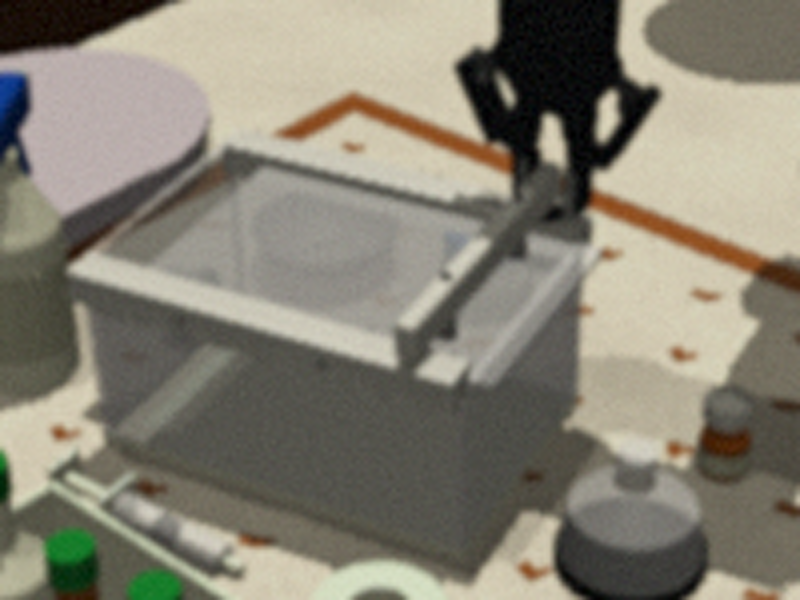

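Run:
```python
from h import *
x,y,t=np.load('ch.npy')
W=lambda a,b,z:R.from_euler('z',t).apply([a,b,z])+[x,y,0]
for ly in (82.5,94.5,105.5): print(ly,((proj('s2',[W(105,ly-7,182),W(105,ly+7,182),W(105,ly+7,156)])-[220,110])*4).round(0).tolist())
print(((proj('s2',[W(104,135,150),W(104,-135,150),W(-104,-135,150)])-[220,110])*4).round(0).tolist())
a=cv2.imread('pics/scene1.png')[110:260,220:420];b=cv2.imread('pics/s2.png')[110:260,220:420]
cv2.imwrite('pics/cmp.png',cv2.resize(np.hstack([a[40:,60:170],b[40:,60:170]]),None,fx=3.6,fy=3.6,interpolation=cv2.INTER_CUBIC))
mv(-92,190,154)
```

```text
82.5 [[355.0, 309.0], [376.0, 315.0], [378.0, 352.0]]
94.5 [[373.0, 314.0], [395.0, 320.0], [396.0, 358.0]]
105.5 [[390.0, 319.0], [412.0, 325.0], [413.0, 363.0]]
[[449.0, 381.0], [64.0, 267.0], [241.0, 124.0]]
t 6.0 loc [-89.3 110.5 153.1] d [79.5 -1.6  2.3] w [ 0.0067  0.0045 -0.0089] F [ -1.4 -11.9   5.5] grip 24.4
```

View pics/cmp.png

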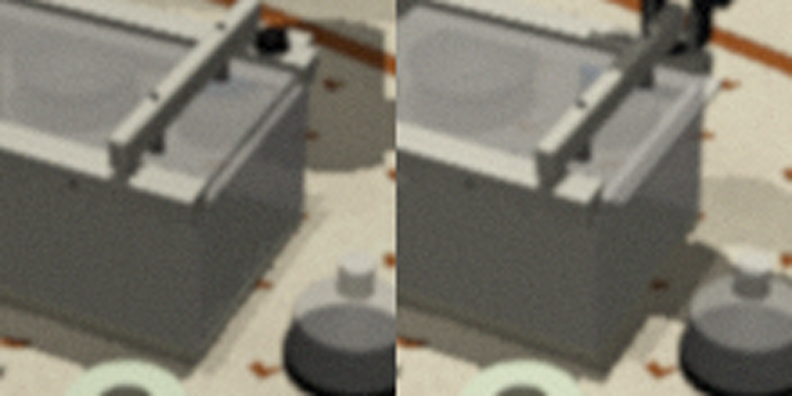

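Call:
{"fn": "play_rows", "kwargs": {"series": [[0,-0.004,0.001,0.006,0.004,-0.009,0.024],[0,-0.001,0,0,0,0,0.024],[0.002,0,0,0,0,0,0.024]]}}

```text
clock: 6.3
position: [443.3, -59.5, 157.4]
ee_rot: [-0.438, -0.555, 0.556, 0.437]
contact_force: [2.3, -5.6, 2.3]
gripper_width: 24.0
```

```bash
python3 -c "
from h import *
mv(-92,190,158)"
```

```text
t 6.3 loc [-90.5 112.  157.4] d [78.  -0.7  1.5] w [ 0.0002 -0.     -0.0005] F [ 1.  -6.   2.3] grip 24.0
```

Call:
{"fn": "play_rows", "kwargs": {"series": [[0.005,0,0,0,0,0,0.024],[0.005,0,0,0,0,-0.003,0.024],[0.005,0,0,0,0,-0.003,0.024],[0.005,0,0,0,0,-0.003,0.024]]}}

```text
clock: 6.7
position: [438.9, -40.9, 157.7]
ee_rot: [0.436, 0.557, -0.555, -0.439]
contact_force: [0.1, -2.1, 2.1]
gripper_width: 24.0
```

```bash
python3 -c "
from h import *
mv(-92,190,160)"
```

```text
t 6.7 loc [-90.5 131.2 157.7] d [58.9 -2.   1.4] w [-0.0006  0.001   0.0046] F [-0.4 -2.   2.1] grip 24.0
```

Call:
{"fn": "play_rows", "kwargs": {"series": [[0.006,0,0,0,0,0.003,0.024],[0.008,-0.001,0,0,0,0,0.024],[0.01,0,0,0,0,0,0.024],[0.01,0,0,0,0,0,0.024],[0.01,0,0,0,0,0,0.024],[0.008,0,0,0,0,0,0.024],[0.006,0,0,0,0,0,0.024],[0.004,0,0,0,0,0,0.024],[0.003,0,0,0,0,0,0.024]]}}

```text
clock: 7.6
position: [421.3, 29.4, 158.0]
ee_rot: [0.436, 0.556, -0.556, -0.438]
contact_force: [1.1, -1.9, 0.8]
gripper_width: 24.0
```

```bash
python3 -c "
from h import *
mv(-92,206,160)"
```

```text
t 7.6 loc [-91.2 203.6 158. ] d [ 2.5 -2.   0.8] w [-0.0016  0.0027  0.0027] F [ 0.6 -2.1  0.8] grip 24.0
```

Call:
{"fn": "play_rows", "kwargs": {"series": [[0.0025,0,0,0,0,0,0.024],[0.002,0,0,0,0,0,0.024]]}}

```text
clock: 7.8
position: [420.3, 33.0, 158.0]
ee_rot: [-0.436, -0.556, 0.557, 0.437]
contact_force: [8.0, -14.9, -4.2]
gripper_width: 23.9
```

```bash
python3 -c "
from h import *
mv(-92,206,160)"
```

```text
t 7.8 loc [-91.2 207.3 158. ] d [-1.3 -2.   0.8] w [-0.0021  0.0036  0.0001] F [  4.3 -16.4  -4.2] grip 23.9
```

Call:
{"fn": "play_rows", "kwargs": {"series": [[-0.003,0,0,0,0,0,0.024],[-0.002,0,0,0,0,0,0.024],[0,0,0,0,0,0,0.024]]}}

```text
clock: 8.1
position: [420.7, 28.0, 157.2]
ee_rot: [-0.436, -0.555, 0.557, 0.438]
contact_force: [0.8, 0.6, 0.6]
gripper_width: 24.1
```

```bash
python3 -c "
from h import *
mv(-92,203,160)"
```

```text
t 8.1 loc [-92.1 202.4 157.2] d [ 0.6 -2.8 -0. ] w [-0.004   0.0016  0.0015] F [0.9 0.4 0.6] grip 24.1
```

Free of contact; lift straight up and check.

Call:
{"fn": "play_rows", "kwargs": {"series": [[0,-0.006,0,0,0,0,0.024],[0,-0.01,0,0,0,0,0.024],[0,-0.015,0,0,0,0,0.024],[0,-0.03,0,0,0,0,0.024],[0,-0.03,0,0,0,0,0.024],[0,0,0.03,0,0,0,0.024],[0,0,0.03,0,0,0,0.024],[0,0,0,0,0,0,0.024],[0,0,0,0,0,0,0.024]]}}

```text
clock: 9.0
position: [362.4, 14.6, 258.9]
ee_rot: [0.437, 0.558, -0.554, -0.437]
contact_force: [0.0, 0.5, 0.8]
gripper_width: 23.8
```

Run:
```python
from h import *
mv(-92,206,240); save('top','t3.png'); save('scene','s3.png')
a=cv2.imread('pics/t3.png')[125:275,240:440];b=cv2.imread('pics/s3.png')[110:260,240:440]
cv2.imwrite('pics/fin.png',cv2.resize(np.vstack([a,b]),None,fx=2,fy=2,interpolation=cv2.INTER_CUBIC)[:600])
```

```text
t 9.0 loc [-151.9  203.   258.9] d [  2.8  19.2 -59.8] w [0.0041 0.0013 0.0044] F [0.1 0.5 0.8] grip 23.8
```

View pics/fin.png

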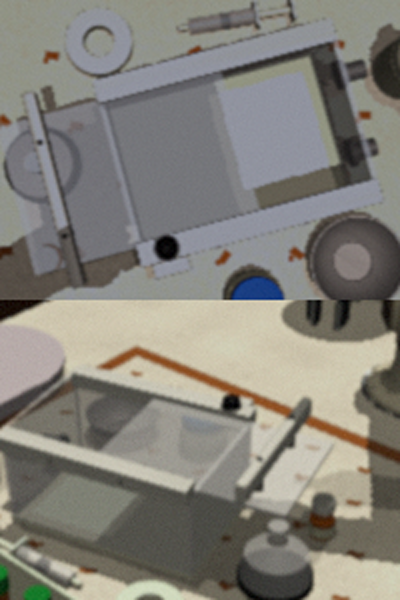

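Run:
```python
from h import *
x,y,t=np.load('ch.npy')
for u,v in((255.5,171.5),(278.5,266.5)): print(R.from_euler('z',t).inv().apply(pix2z('t3',u,v,182)-[x,y,0]).round(1))
print(job_done())
```

```text
[102.  199.3 182. ]
[-100.8  201.9  182. ]
the job is handed in; nothing more can be done
None
```

The lid is fully open and the catch has sprung up behind the bar. I handed the job in at about 9 s of the 45 s allowed; no verdict was returned.

I put the half-closed fingers either side of the bar. The front finger held the catch down with 6–7 N while the rear finger pushed the bar over it. I then pushed the lid on until the force rose sharply at the stop, backed off and lifted clear.

**Last checks:**
- **Lid:** The tool reached the stop where 120 mm of travel was predicted, pushing with about 16 N. The final top picture puts the bar at about 117–118 mm. That is rougher than the tool reading, but both are above the 112 mm needed.
- **Catch:** Both final pictures show it standing up behind the bar.
- **Chamber:** Its rail corners are within about 1 pixel (roughly 2 mm) of where they started.
- **Bystanders:** I saw no change in the ones visible in the final pictures. The spray bottle was only partly in view, and I did not measure any of them.
- **Robot:** It touches nothing, with a contact force below 1 N.

**Problems on the way:**
- **First push:** The finger rode up about 2 mm under the spring load, so I pressed the catch down again before the bar went over.
- **Over the catch:** The sideways force rose to about 15 N, probably because the rear finger was wedging on the catch's cone. Raising the fingers 4–5 mm brought it down to about 6 N, then 2 N.

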